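Unclip and try out a pedal caddy

ROBOT

A 6-joint arm with a two-finger parallel gripper is mounted at the origin on a cart in front of the work surface, level with it; the furniture and walls round the work are solid. World frame = base frame: x ahead of the robot, y to its left, z up, the work surface at z = 0. Lengths are in m, angles in rad, forces in N, time in s.
With the tool pointing down it reaches from about 0.275 to 0.975 m from the base axis. Payload 8.4 kg.
Tool frame: the origin (TCP) lies midway between the tips of the shut fingers; the grasp point (between the pads) lies 19 mm behind it; z points along the fingers, y is the line along which they close (so a half turn about z gives the same grasp; the last joint's range is limited). The gripper opens to 92 mm and grips with 3 to 60 N. Pads are 20 mm wide; open, the fingers measure 128 mm over their backs; the gripper's body (75 mm by 189 mm) begins 69 mm behind the grasp point.
Start: joints at [1.298, 0.353, 1.633, -0, 1.155, -0.002], TCP at [0.167, 0.602, 0.192] pointing down, gripper open.
Joint ranges: [-2.63, 2.63], [-0.92, 2.1], [0.06, 2.66], [-1.3, 4.44], [0, 2.69], [-3.02, 3.02]. Speed limits (rad/s): [2.22, 2.22, 2.79, 3.14, 3.14, 3.14].

INTERFACE

Orientations are given as a unit quaternion [w, x, y, z].
In Python, from rig import env gives the robot as it stands.
- The arm moves only by the tool apply_moves, never from a script. Its arguments are lists of equal length, an entry for each row: "gripper": the opening, from 0 (shut) to 1 (fully open); "xyz": the shift along the tool's x, y, z in m, a list of three; "rot": the turn, a rotation vector about the tool's x, y, z in degrees, a list of three. A call has 1 to 12 rows; each row is the pose to reach, as a shift and turn from the pose commanded when the call began, along the tool's axes at that moment; what a row does not reach only later rows make up. A row lasts 1/12 s, in which the tool goes at most 41.7 mm and 7.16 degrees, less where a joint would pass 70% of its speed; a pose out of reach is approached as far as the arm can. A call with a gripper value outside its range is refused whole. The fingers move at their own pace and stop on an object; "newtons" is the grip in N (left out, the last holds). Time passes only in rows, so rows that repeat a pose let the fingers close. It gives the time, the measured TCP pose, the force, the opening and the grip force at its end, in the units of the state.
- env.observe(): the state, without advancing time (a new reading comes with each control period).
- env.grab_frame(name): name is "scene" or "side" or "wrist"; returns the picture (480x640x3 uint8, red, green, blue); there is no depth.
- env.camera_info(name): a dict with "mtx" (3x3 intrinsics, pixels), "k1" (the pictures are not rectified: a ray, as slopes to the right and down, at radius r is drawn at 1 + k1 r^2 times it, then the intrinsics apply), "cam_to_world" (4x4, takes a point from camera to world coordinates). Camera axes: x right, y down, z forward; pixel columns grow to the right and rows downward; lengths in m; the calibration is good to about 2 mm. A picture is of the moment at which its call begins: read the wrist's pose just before it. camera_info takes no time and is no camera call; for the wrist camera it gives the pose at the moment of the call.
- env.close_job(): hands the job in; it is judged then, once.
The state is a dict: "t": time; "joints": joint angles; "joint_velocities": joint speeds; "joint_torque": joint torques, N m; "tcp_pos": TCP position; "ee_rot": TCP orientation; "ft_force": force on the tool from outside, world axes, zero at the start; "ft_torque": the same for the moment, N m; "finger_gap": finger opening in m; "grip_force": force on a finger pad.
Only numpy, scipy, OpenCV 4.12 (cv2) and the standard library are available. Lean on these libraries where they do the work, as an engineer would, in place of code of your own. Each camera call takes 0.05 s, during which the arm holds its last target. There are 200 camera calls.

TASK

The new food-waste caddy on the hob cover is still locked: pull the red-looped spring clip sideways out of the pedal's lock pin and lay it on the side plate. Then press the pedal right down so that the lid opens fully, and ease the pedal back up so that the lid closes gently, without slamming. Leave the other things standing where they are.

Things in the scene. Friction and masses are not known exactly. Their poses are not given: they have to be found in the camera images.
- hob_cover: Fixed wooden board over the burners, 480 x 540 mm, its top at z = 0.018 m; all things stand on it. Origin: centre of its underside.
- caddy: Fixed grey food-waste caddy, 120 mm deep (x), 190 wide (y), 215 high. Origin: at its foot, middle of the front wall; +x to its back (away from the robot at yaw 0), +y to the left as the robot sees it, z up. A steel lock plate juts 60 mm from the front wall, from y = -36 to +46 mm, its top 96 mm above the foot.
- lock_pin (a point): On the axis of the upright dark steel lock pin (16 mm diameter), at its cross hole: 35 mm in front of the front wall, 99 mm above the foot. The hole runs along the caddy's y. The pin stands on the pedal arm, passes up through a slot in the lock plate and ends 13 mm above this point.
- clip: Loose spring clip of 5 mm wire (R-clip), 96 mm long, some 47 g. Origin: on its straight leg at the pin. As it sits its axes are the caddy's, it rests on the lock plate and its loop is at +y. The leg ends at y = -24 mm: 35 mm of pull in +y frees it. A sprung second leg with a bump hugs the pin's front; pulling it over takes about 3 to 10 N. Until it is out the clip locks the pedal.
- clip_loop (a point): Middle of the clip's red loop, to grip, at (-14, 60, 24) mm in the clip's frame. The loop is a flat oblong wire ring, 24 mm wide (clip's y = 48 to 72 mm), leaning 30 degrees from vertical towards the clip's -x: its plane holds the y axis and (-0.5, 0, 0.87), along which it rises 45 mm from the leg (this point: 28 mm). 40 mm are free between pin and loop.
- clip_mid (a point): Point on the clip's straight leg, at y = +22 mm of the clip: the middle of its length.
- lid_front (a point): Middle of the green lid's front edge (lid 202 mm wide, 10 mm thick), 40 mm in front of the front wall and 223 mm above the foot when closed. It overhangs the clip, so the loop can be taken only with the tool tilted 25 to 45 degrees, coming from the front and above, fingers closing along the caddy's y.
- plate: Loose white side plate, 169 mm across, 17 mm high at the rim, flat inside to a radius of 55 mm, its inner floor 9 mm above its underside. Origin: centre of its underside.
- pedal (a joint): Angle of the pedal lever, rad: 0 up (at rest), 0.19 fully down on its stop. It hinges along the caddy's y, 4 mm in front of the front wall, 52 mm above the foot. A spring and the lid push it back up, with some 4 to 9 N at the pad. Let go, it snaps back and the lid slams.
- pedal_pad (a point): Middle of the top of the black ribbed pedal pad, 52 mm (x) by 75 mm (y), 155 mm in front of the front wall; it lies 60 mm above the caddy's foot at rest and about 31 mm above it when fully down.
- lid (a joint): Angle of the green lid, rad, linked to the pedal (6 rad a radian): 0 closed, about 1.14 with the pedal fully down. It hinges at its back edge. Closing faster than 3 rad/s is slamming (pad rising faster than about 0.075 m/s); 0.02 m/s at the pad is gentle.
- yoghurt_pot: Small yoghurt pot with foil lid, 72 mm across, 71 mm high, loose bystander. Origin: centre of its underside.
- jar_paprika: Small spice jar with a black cap, orange-brown label, 42 mm across, 115 mm high, loose bystander. Origin: centre of its underside.
- tea_box: Black carton of tea bags, 71 x 73 x 81 mm, loose bystander. Origin: centre of its underside.

How it is judged:
On the way, in this order (a step that is already met when the one before it is completed fails the run):
1. the clip is out of the pin and lies released on the side plate (horizontal distance between clip_mid and plate below 0.07 m and z of clip_mid in the frame of plate between 0.002 and 0.045 m and contact force between clip and plate above 0.05 N and contact force between clip and the fingers below 0.05 N and linear speed of clip below 0.03 m/s and value of joint lid below 0.25 rad), for 0.2 s.
2. the pedal is pressed right down and the lid stands open (over 1.0 rad) (value of joint lid above 1 rad), for 0.2 s.
At the end, for the whole second after the job is handed in: The clip lies released and at rest on the side plate (its middle within 70 mm of the plate's centre), the plate lies level, the lid is closed (under 0.05 rad) and the pedal is back up (under 0.01 rad) (horizontal distance between clip_mid and plate below 0.07 m and z of clip_mid in the frame of plate between 0.002 and 0.045 m and contact force between clip and plate above 0.05 N and contact force between clip and the fingers below 0.05 N and linear speed of clip below 0.03 m/s and value of joint lid below 0.05 rad and value of joint pedal below 0.01 rad and angle between plate's own z axis and vertical below 0.1 rad); the robot touches nothing.
It fails at once if the lid slams (closes faster than 3 rad/s) (velocity of joint lid below -3 rad/s).
It fails at once if the lid is forced open (over 0.5 rad) while the clip is still in the pin (value of joint lid above 0.5 rad and distance between clip and lock_pin below 0.02 m).
It fails at once if the yoghurt pot is pushed more than 25 mm or tipped (distance of yoghurt_pot from where it was at the start of the episode above 0.025 m or angle between yoghurt_pot's own z axis and vertical above 0.4 rad).
It fails at once if the spice jar is pushed more than 25 mm or tipped (distance of jar_paprika from where it was at the start of the episode above 0.025 m or angle between jar_paprika's own z axis and vertical above 0.4 rad).
It fails at once if the box of tea bags is pushed more than 25 mm or tipped (distance of tea_box from where it was at the start of the episode above 0.025 m or angle between tea_box's own z axis and vertical above 0.4 rad).
It also fails if it takes over 58 s, if anything falls off the work surface, if the arm or the gripper's body presses on something with over 40 N, if the wrist force passes 120 N, or if a joint passes its speed limit or range.

## Working session

There is one attempt and no reset: what is moved stays moved. The work goes in short steps, Python scripts to look and compute and a tool call to move; the robot and the scene stay as the last step left them, time stands still between calls to the robot, and variables do not carry over. Pictures are saved under pics/ and viewed, at most 10 in all, crops included, and the job is handed in when it is done.

Besides the shell and the picture viewer there is one more tool, called after ">>>" by a JSON object that holds its "api" and its "payload", one argument or row to a line. apply_moves: Moves the arm, as the interface text tells. Its arguments: {"type":"object","properties":{"gripper":{"type":"array"},"xyz":{"type":"array"},"rot":{"type":"array"},"newtons":{"type":"number"}},"required":["gripper","xyz","rot"]}

```bash
ls; mkdir -p pics; python3 - <<'E'
from rig import env
import cv2,numpy as np
s=env.observe(); print(s['t'],s['tcp_pos'],s['ee_rot'],s['ft_force'],s['finger_gap'])
for n in('scene','side'):
    f=env.grab_frame(n); cv2.imwrite(f'pics/{n}0.png',f[:,:,::-1]); c=env.camera_info(n)
    print(n,np.round(c['mtx'],1).tolist(),c['k1'],np.round(c['cam_to_world'],3).tolist())
E
```

```text
pics
0.0 [0.1670249  0.60173393 0.19128469] [-1.02905626e-04  1.34972552e-01  9.90849112e-01 -6.60577512e-04] [-0.92972404  0.26928778 -0.3855821 ] 0.09183640541161174
scene [[456.2, 0.0, 315.1], [0.0, 456.2, 240.9], [0.0, 0.0, 1.0]] -0.001149936132241764 [[-0.745, -0.347, 0.57, 0.069], [-0.667, 0.389, -0.635, 0.472], [-0.001, -0.853, -0.521, 0.605], [0.0, 0.0, 0.0, 1.0]]
side [[436.5, 0.0, 318.4], [0.0, 436.5, 244.2], [0.0, 0.0, 1.0]] 0.023646642250562788 [[-0.989, -0.055, 0.14, 0.44], [-0.15, 0.444, -0.883, 0.697], [-0.014, -0.894, -0.448, 0.547], [0.0, 0.0, 0.0, 1.0]]
```

View pics/scene0.png

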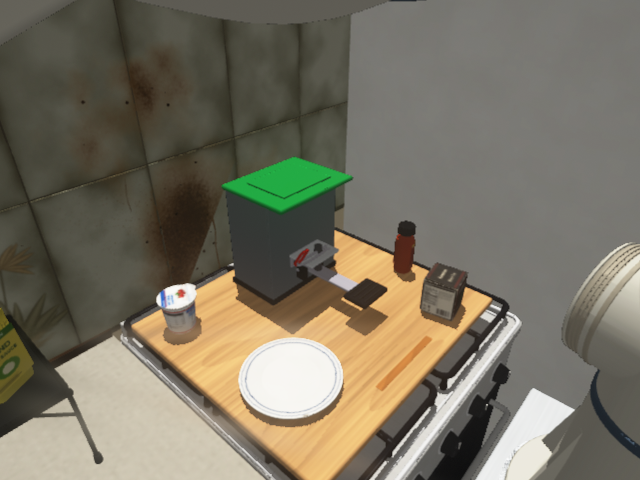

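View pics/side0.png

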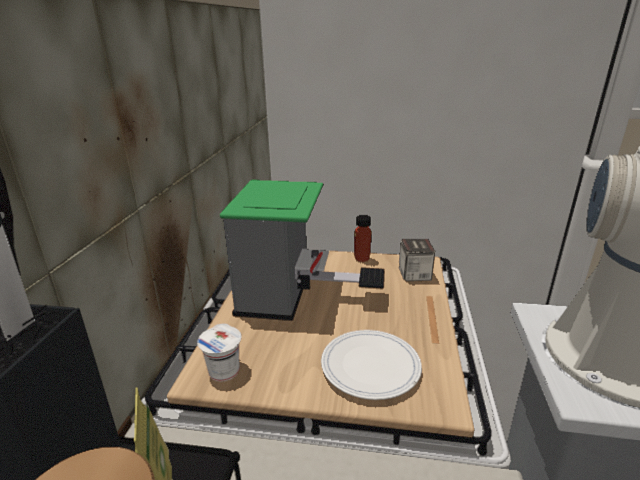

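The scene view shows the lid (corners about 223,184 / 278,207 / 352,179 / 295,159), the red loop near (300,258), the pad near (365,292) and the plate at (291,378). In the side view the loop is near (317,262), the pad at (372,278) and the plate at (371,365).

```bash
cat > h.py <<'E'
import numpy as np,cv2
from rig import env
from scipy.spatial.transform import Rotation as R
def ray(c,uv):
    k=c['mtx'];d=np.array([(uv[0]-k[0,2])/k[0,0],(uv[1]-k[1,2])/k[1,1]])
    p=d.copy()
    for _ in range(8): p=d/(1+c['k1']*(p@p))
    T=np.array(c['cam_to_world']);v=T[:3,:3]@[p[0],p[1],1]
    return T[:3,3],v/np.linalg.norm(v)
def plane(c,uv,z):
    o,v=ray(c,uv);return o+v*(z-o[2])/v[2]
def tri(*cu):
    A=np.zeros((3,3));b=np.zeros(3);rs=[ray(*x) for x in cu]
    for o,v in rs: P=np.eye(3)-np.outer(v,v);A+=P;b+=P@o
    p=np.linalg.solve(A,b);return p,[np.linalg.norm((np.eye(3)-np.outer(v,v))@(p-o)) for o,v in rs]
def proj(c,p):
    T=np.array(c['cam_to_world']);q=T[:3,:3].T@(np.asarray(p)-T[:3,3]);s=q[:2]/q[2]
    s=s*(1+c['k1']*(s@s));return np.array([c['mtx'][0,0]*s[0]+c['mtx'][0,2],c['mtx'][1,1]*s[1]+c['mtx'][1,2]])
def caminfo(n):
    c=env.camera_info(n);return {**c,'mtx':np.array(c['mtx']),'cam_to_world':np.array(c['cam_to_world'])}
def big(m,box=None):
    m=m.astype(np.uint8)
    if box: z=np.zeros_like(m);x0,y0,x1,y1=box;z[y0:y1,x0:x1]=m[y0:y1,x0:x1];m=z
    cs,_=cv2.findContours(m,cv2.RETR_EXTERNAL,cv2.CHAIN_APPROX_NONE);return max(cs,key=cv2.contourArea)
E
python3 - <<'E'
from h import *
np.set_printoptions(precision=4,suppress=True)
C={n:caminfo(n) for n in('scene','side')}
I={n:cv2.imread(f'pics/{n}0.png').astype(int) for n in C}
boxes={'scene':dict(loop=(285,240,340,275),plate=(230,330,350,430),pad=(335,270,395,312)),'side':dict(loop=(305,245,335,280),plate=(310,325,430,405),pad=(350,260,390,292))}
lc={};res={}
for n,i in I.items():
    b,g,r=i[...,0],i[...,1],i[...,2]
    h=big((g>r+50)&(g>b+50)); q=cv2.approxPolyDP(cv2.convexHull(h),5,True)[:,0]
    print(n,'lid',q.tolist(),'\n',np.array([plane(C[n],x,.018+.228) for x in q]))
    l=big((r>g+60)&(r>b+60),boxes[n]['loop']);mm=cv2.minAreaRect(l);print('loop',mm,cv2.boundingRect(l));lc[n]=mm[0]
    p=big((i.min(2)>150)&(i.max(2)-i.min(2)<30),boxes[n]['plate']);e=cv2.fitEllipse(cv2.convexHull(p));print('plate',e,plane(C[n],e[0],.018+.015))
    w=big(i.max(2)<60,boxes[n]['pad']);print('pad box',cv2.boundingRect(w));M=cv2.moments(w);res[n]=(M['m10']/M['m00'],M['m01']/M['m00']);print(plane(C[n],res[n],.078))
print('loop',tri(*[(C[n],lc[n]) for n in C])); print('pad',tri(*[(C[n],res[n]) for n in C]))
E
```

```text
scene lid [[351, 176], [281, 212], [222, 187], [291, 157]] 
 [[ 0.572  -0.1949  0.246 ]
 [ 0.5665  0.0033  0.246 ]
 [ 0.7204  0.0065  0.246 ]
 [ 0.732  -0.1896  0.246 ]]
loop ((300.65380859375, 256.76922607421875), (4.714951515197754, 19.969207763671875), 33.690067291259766) (294, 249, 15, 17)
plate ((290.48590087890625, 377.99249267578125), (80.77237701416016, 104.27998352050781), 84.93218231201172) [0.4409 0.1172 0.033 ]
pad box (344, 279, 43, 30)
[ 0.4508 -0.0928  0.078 ]
side lid [[220, 214], [251, 180], [322, 184], [306, 218]] 
 [[ 0.7287  0.0047  0.246 ]
 [ 0.7287 -0.1898  0.246 ]
 [ 0.57   -0.1804  0.246 ]
 [ 0.5717  0.0043  0.246 ]]
loop ((315.2752685546875, 261.8595275878906), (2.6499948501586914, 21.093957901000977), 32.00538635253906) (310, 253, 12, 19)
plate ((370.89111328125, 364.09613037109375), (68.11762237548828, 100.47694396972656), 97.1093978881836) [0.4452 0.12   0.033 ]
pad box (359, 268, 25, 20)
[ 0.4549 -0.0883  0.078 ]
loop (array([ 0.5642, -0.0397,  0.1351]), [np.float64(0.0003924620341126686), np.float64(0.0003924620341126787)])
pad (array([ 0.4552, -0.0993,  0.0716]), [np.float64(0.0002317451928475073), np.float64(0.00023174519284749578)])
```

```bash
cat >> h.py <<'E'
np.set_printoptions(precision=4,suppress=True)
def tool(t,yaw=0):
    t=np.radians(t);return R.from_euler('z',yaw,degrees=True)*R.from_matrix(np.array([[-np.cos(t),0,np.sin(t)],[0,1,0],[-np.sin(t),0,-np.cos(t)]]))
def go(pos,t,yaw=0):
    s=env.observe();q=s['ee_rot'];r=R.from_quat([q[1],q[2],q[3],q[0]])
    print('t',round(s['t'],2),'tcp',s['tcp_pos'],'xyz',r.inv().apply(np.array(pos)-s['tcp_pos'])*1000,'mm rot',np.degrees((r.inv()*tool(t,yaw)).as_rotvec()),'F',s['ft_force'],'gap',s['finger_gap'])
E
python3 -c "
from h import *
go((.35,.2,.27),35);go((.49,-.035,.24),35)
C=caminfo('wrist');print(C['cam_to_world'])"
```

```text
t 0.1 tcp [0.1671 0.6018 0.1914] xyz [-283.7368 -338.2965  -78.232 ] mm rot [ -4.8056 -34.7924 -15.0074] F [-0.4829  0.7704 -0.1915] gap 0.09165661138945018
t 0.1 tcp [0.1671 0.6018 0.1914] xyz [-481.4958 -527.2476  -48.0015] mm rot [ -4.8056 -34.7924 -15.0074] F [-0.4829  0.7704 -0.1915] gap 0.09165661138945018
[[ 0.2672  0.9198  0.2874  0.0861]
 [ 0.9636 -0.2543 -0.082   0.6254]
 [-0.0023  0.2989 -0.9543  0.3843]
 [ 0.      0.      0.      1.    ]]
```

>>> {"api": "apply_moves", "payload": {
  "gripper": [1, 1, 1, 1, 1, 0.5, 0.5, 0.5, 0.5, 0.5, 0.5, 0.5],
  "xyz": [
    [-0.03, -0.03, -0.02],
    [-0.055, -0.06, -0.03],
    [-0.08, -0.09, -0.04],
    [-0.105, -0.12, -0.05],
    [-0.13, -0.15, -0.06],
    [-0.155, -0.18, -0.07],
    [-0.18, -0.21, -0.078],
    [-0.205, -0.24, -0.078],
    [-0.23, -0.27, -0.078],
    [-0.255, -0.3, -0.078],
    [-0.284, -0.338, -0.078],
    [-0.284, -0.338, -0.078]
  ],
  "rot": [
    [0, 0, 0],
    [-0.5, -4, -2],
    [-1, -8, -3.5],
    [-1.5, -12, -5],
    [-2, -16, -7],
    [-2.7, -20, -8.6],
    [-3.3, -24, -10.3],
    [-3.9, -28, -12],
    [-4.5, -32, -14],
    [-4.8, -34.8, -15],
    [-4.8, -34.8, -15],
    [-4.8, -34.8, -15]
  ],
  "newtons": 30
}}

```text
t: 1.1
tcp_pos: [0.3504, 0.1946, 0.2687]
ee_rot: [0.301, 0.001, 0.954, -0.002]
ft_force: [0.9, 0.2, -0.0]
finger_gap: 0.0475
grip_force: 0.0
```

```bash
python3 -c "
from h import *
go((.49,-.035,.24),35)"
```

```text
t 1.1 tcp [0.3504 0.1946 0.2687] xyz [ -98.2515 -229.0498  104.5424] mm rot [-0.2187  0.0265 -0.094 ] F [ 0.9436  0.1912 -0.0257] gap 0.047513957822212474
```

>>> {"api": "apply_moves", "payload": {
  "gripper": [0.5, 0.5, 0.5, 0.5, 0.5, 0.5, 0.5, 0.5, 0.5, 0.5],
  "xyz": [
    [-0.012, -0.028, 0.013],
    [-0.024, -0.057, 0.026],
    [-0.036, -0.085, 0.039],
    [-0.049, -0.114, 0.052],
    [-0.061, -0.143, 0.065],
    [-0.073, -0.171, 0.078],
    [-0.085, -0.2, 0.091],
    [-0.098, -0.229, 0.105],
    [-0.098, -0.229, 0.105],
    [-0.098, -0.229, 0.105]
  ],
  "rot": [
    [0, 0, 0],
    [0, 0, 0],
    [0, 0, 0],
    [0, 0, 0],
    [0, 0, 0],
    [0, 0, 0],
    [0, 0, 0],
    [0, 0, 0],
    [0, 0, 0],
    [0, 0, 0]
  ]
}}

```text
t: 1.93
tcp_pos: [0.4928, -0.0313, 0.2402]
ee_rot: [0.301, 0.001, 0.953, 0.0]
ft_force: [-0.2, 0.6, 0.5]
finger_gap: 0.0462
grip_force: 0.0
```

```bash
python3 - <<'E'
from h import *
go((.49,-.035,.24),35)
c=caminfo('wrist');f=env.grab_frame('wrist');cv2.imwrite('pics/w1.png',f[:,:,::-1])
np.save('w1.npy',c['cam_to_world']);print(c['mtx'],c['k1'],c['cam_to_world'])
for n,p in dict(loop=(.561,-.033,.141),pin=(.575,-.093,.117),pad=(.455,-.093,.078),lidL=(.57,.008,.246)).items(): print(n,proj(c,p))
E
```

```text
t 1.93 tcp [ 0.4928 -0.0313  0.2402] xyz [ 2.4511 -3.7074 -1.4434] mm rot [-0.0474  0.0868 -0.1622] F [-0.1836  0.5623  0.4667] gap 0.04624524386282933
[[361.9862   0.     315.9771]
 [  0.     361.9862 241.0526]
 [  0.       0.       1.    ]] -0.01395728100091124 [[ 0.0025  0.6093  0.793   0.3134]
 [ 1.     -0.0014 -0.0021 -0.0302]
 [-0.0002  0.793  -0.6093  0.3493]
 [ 0.      0.      0.      1.    ]]
loop [313.5765 225.0153]
pin [251.6248 215.413 ]
pad [234.9691  73.8503]
lidL [368.7064 341.9587]
```

View pics/w1.png

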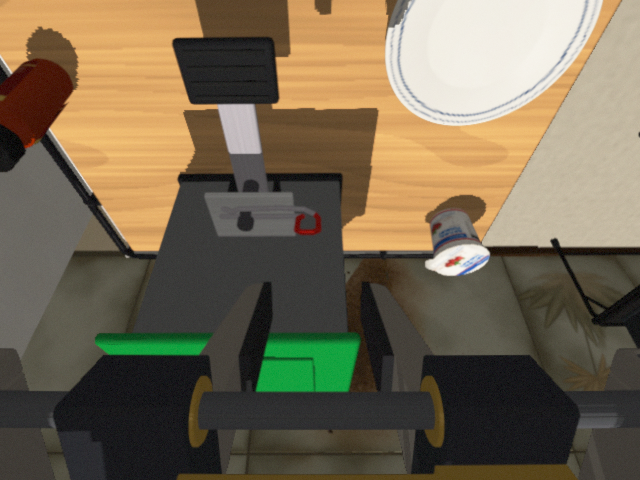

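The wrist view shows the loop at about (308,224), the pin at (246,220), the pad centre at (228,71) and the lid's left edge at column 360. Everything lies 5–6 px to the -y side of where I expected it.

```bash
python3 - <<'E'
from h import *
c=caminfo('wrist');i=cv2.imread('pics/w1.png').astype(int);b,g,r=i[...,0],i[...,1],i[...,2]
l=big((r>g+60)&(r>b+60),(280,200,340,245));x,y,w,h=cv2.boundingRect(l);print(x,y,w,h)
# ring is centred 22.5+ mm up its 45 mm rise
top,bot=plane(c,(x+w/2,y),.141),plane(c,(x+w/2,y+h),.141);G=plane(c,(x+w/2,y+h/2),.141)
print('loop',G,'width',w*0.33/362, top,bot)
s=cv2.imread('pics/scene0.png').astype(int);sc=caminfo('scene');cs=caminfo('side')
print(tri((c,(x+w/2,y+h/2)),(sc,(300.6,256.8)),(cs,(315.3,261.9))))
p=big(i.max(2)<60,(165,30,285,108));M=cv2.moments(p);print('pad',cv2.minAreaRect(p),plane(c,(M['m10']/M['m00'],M['m01']/M['m00']),.078))
print('lidL front',plane(c,(360,335),.246),'lidR',plane(c,(97,335),.246),'pin',plane(c,(246,216),.13))
E
```

```text
295 213 26 22
loop [ 0.559  -0.0379  0.141 ] width 0.023701657458563535 [ 0.5444 -0.0376  0.141 ] [ 0.5747 -0.0383  0.141 ]
(array([ 0.5638, -0.0382,  0.1362]), [np.float64(0.0006054617563426255), np.float64(0.0006133930981835328), np.float64(0.0006759814464082919)])
pad ((225.0, 70.0), (66.0, 104.0), 90.0) [ 0.4508 -0.0974  0.078 ]
lidL front [0.5564 0.0003 0.246 ] lidR [ 0.5566 -0.1868  0.246 ] pin [ 0.5605 -0.0946  0.13  ]
```

```bash
python3 -c "
from h import *
go((.5694,-.038,.130),35)"
```

```text
t 1.98 tcp [ 0.4927 -0.0313  0.24  ] xyz [  0.2954  -6.6126 134.0907] mm rot [-0.0583  0.0414 -0.2038] F [0.8245 0.7133 0.7306] gap 0.045885970392206536
```

>>> {"api": "apply_moves", "payload": {
  "gripper": [0.48, 0.48, 0.48, 0.48, 0.48, 0.48, 0.48, 0.48, 0.48, 0.48],
  "xyz": [
    [0, -0.004, 0],
    [0, -0.007, 0.01],
    [0, -0.007, 0.03],
    [0, -0.007, 0.05],
    [0, -0.007, 0.07],
    [0, -0.007, 0.085],
    [0, -0.007, 0.1],
    [0, -0.007, 0.11],
    [0, -0.007, 0.11],
    [0, -0.007, 0.11]
  ],
  "rot": [
    [0, 0, 0],
    [0, 0, 0],
    [0, 0, 0],
    [0, 0, 0],
    [0, 0, 0],
    [0, 0, 0],
    [0, 0, 0],
    [0, 0, 0],
    [0, 0, 0],
    [0, 0, 0]
  ]
}}

```text
t: 2.82
tcp_pos: [0.5536, -0.0343, 0.1493]
ee_rot: [0.3, -0.0, 0.954, 0.001]
ft_force: [0.4, -0.3, 0.6]
finger_gap: 0.0439
grip_force: 0.0
```

```bash
python3 - <<'E'
from h import *
go((.5694,-.038,.130),35)
c=caminfo('wrist');f=env.grab_frame('wrist');cv2.imwrite('pics/w2.png',f[:,:,::-1])
f=env.grab_frame('side');cv2.imwrite('pics/s2.png',cv2.resize(f[160:340,200:440,::-1],None,fx=3,fy=3))
i=cv2.imread('pics/w2.png').astype(int);b,g,r=i[...,0],i[...,1],i[...,2]
l=big((r>g+60)&(r>b+60));x,y,w,h=cv2.boundingRect(l);print(x,y,w,h,plane(c,(x+w/2,y+h/2),.138))
E
```

```text
t 2.82 tcp [ 0.5536 -0.0343  0.1493] xyz [-1.909  -3.7692 24.8472] mm rot [ 0.1191 -0.0798 -0.0317] F [ 0.4146 -0.2807  0.5874] gap 0.04392616946642044
289 253 40 40 [ 0.563  -0.0379  0.138 ]
```

View pics/w2.png

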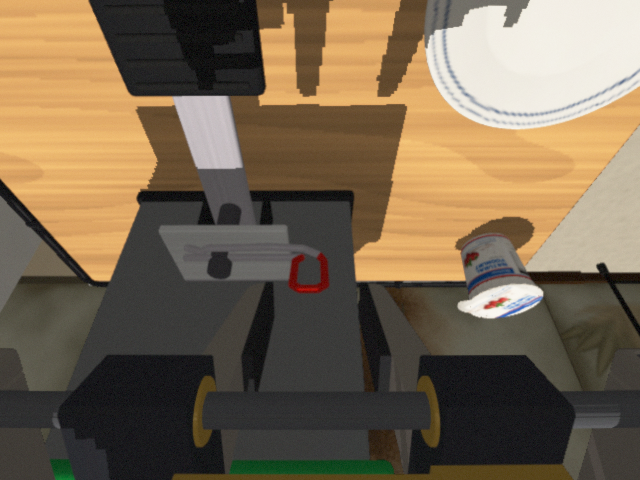

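The loop spans columns 289–329 and rows 253–293, centred between the fingertips (272 and 360) to within 4 mm, and its y of -0.038 is confirmed.

>>> {"api": "apply_moves", "payload": {
  "gripper": [0.48, 0.48, 0.48, 0.48, 0.48, 0.48, 0.2, 0.1, 0.1, 0.1, 0.1, 0.1],
  "xyz": [
    [-0.001, -0.004, 0.002],
    [-0.002, -0.004, 0.008],
    [-0.002, -0.004, 0.015],
    [-0.002, -0.004, 0.021],
    [-0.002, -0.004, 0.025],
    [-0.002, -0.004, 0.025],
    [-0.002, -0.004, 0.025],
    [-0.002, -0.004, 0.025],
    [-0.002, -0.004, 0.025],
    [-0.002, -0.004, 0.025],
    [-0.002, -0.004, 0.025],
    [-0.002, -0.004, 0.025]
  ],
  "rot": [
    [0, 0, 0],
    [0, 0, 0],
    [0, 0, 0],
    [0, 0, 0],
    [0, 0, 0],
    [0, 0, 0],
    [0, 0, 0],
    [0, 0, 0],
    [0, 0, 0],
    [0, 0, 0],
    [0, 0, 0],
    [0, 0, 0]
  ],
  "newtons": 30
}}

```text
t: 3.92
tcp_pos: [0.5702, -0.0392, 0.131]
ee_rot: [0.301, 0.0, 0.954, 0.001]
ft_force: [-2.5, 1.2, 4.3]
finger_gap: 0.0205
grip_force: 30.0
```

```bash
python3 - <<'E'
from h import *
go((.5694,-.038,.130),35); print(env.observe()['grip_force'])
E
```

```text
t 3.92 tcp [ 0.5702 -0.0392  0.131 ] xyz [1.2018 1.2111 0.3616] mm rot [ 0.0533  0.0591 -0.0378] F [-2.4648  1.1567  4.3411] gap 0.02054391174219571
30.001859217882156
```

>>> {"api": "apply_moves", "payload": {
  "gripper": [0.1, 0.1, 0.1, 0.1, 0.1, 0.1, 0.1, 0.1, 0.1, 0.1, 0.1, 0.1],
  "xyz": [
    [0, 0.003, 0],
    [0, 0.006, 0],
    [0, 0.01, 0],
    [0, 0.015, 0],
    [0, 0.02, 0],
    [0, 0.025, 0],
    [0, 0.03, 0],
    [0, 0.035, 0],
    [0, 0.04, 0],
    [0, 0.045, 0],
    [0, 0.05, 0],
    [0, 0.05, 0]
  ],
  "rot": [
    [0, 0, 0],
    [0, 0, 0],
    [0, 0, 0],
    [0, 0, 0],
    [0, 0, 0],
    [0, 0, 0],
    [0, 0, 0],
    [0, 0, 0],
    [0, 0, 0],
    [0, 0, 0],
    [0, 0, 0],
    [0, 0, 0]
  ],
  "newtons": 40
}}

```text
t: 4.92
tcp_pos: [0.57, 0.0112, 0.1305]
ee_rot: [0.301, -0.0, 0.954, 0.001]
ft_force: [-0.3, 0.9, 1.0]
finger_gap: 0.0201
grip_force: 40.0
```

```bash
python3 - <<'E'
from h import *
go((.5694,.1,.150),35)
f=env.grab_frame('wrist');cv2.imwrite('pics/w3.png',f[:,:,::-1])
E
```

```text
t 4.92 tcp [0.57   0.0112 0.1305] xyz [-10.7028  88.814  -16.1536] mm rot [ 0.0613  0.0159 -0.0057] F [-0.3457  0.9397  0.9985] gap 0.02007535269485284
```

View pics/w3.png

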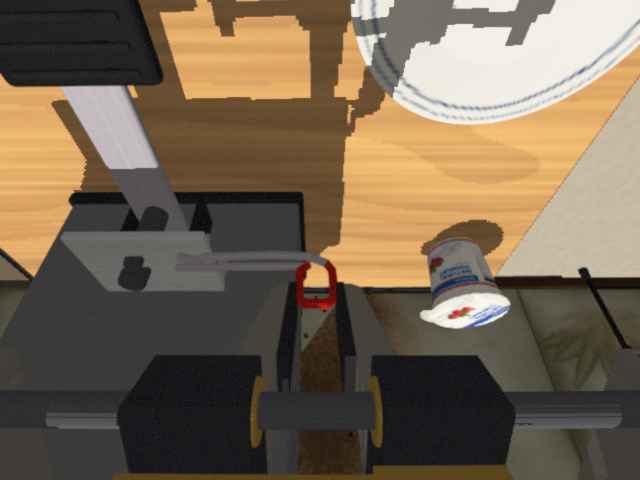

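The clip is out: its leg end is at column 178, clear of the pin at about (135,270), and the loop is held between the tips at (316,285).

>>> {"api": "apply_moves", "payload": {
  "gripper": [0.1, 0.1, 0.1, 0.1, 0.1, 0.1, 0.1, 0.1, 0.1, 0.1, 0.1, 0.1],
  "xyz": [
    [0.002, 0.008, -0.01],
    [0.006, 0.014, -0.03],
    [0.01, 0.018, -0.055],
    [0.014, 0.02, -0.08],
    [0.02, 0.025, -0.095],
    [0.035, 0.045, -0.095],
    [0.053, 0.065, -0.088],
    [0.07, 0.085, -0.08],
    [0.088, 0.105, -0.072],
    [0.106, 0.125, -0.065],
    [0.12, 0.139, -0.059],
    [0.12, 0.139, -0.059]
  ],
  "rot": [
    [0, 0, 0],
    [0, 0, 0],
    [0, 0, 0],
    [0, 0, 0],
    [0, 0, 0],
    [0, 0, 0],
    [0, 0, 0],
    [0, 0, 0],
    [0, 0, 0],
    [0, 0, 0],
    [0, 0, 0],
    [0, 0, 0]
  ]
}}

```text
t: 5.97
tcp_pos: [0.4459, 0.1313, 0.1227]
ee_rot: [0.298, 0.002, 0.955, -0.002]
ft_force: [1.2, -1.0, -0.4]
finger_gap: 0.0194
grip_force: 40.0
```

```bash
python3 - <<'E'
from h import *
go((.438,.150,.046),35)
for n in('side','wrist','scene'): cv2.imwrite(f'pics/{n}4.png',env.grab_frame(n)[:,:,::-1])
a=cv2.imread('pics/side4.png')[200:420,220:500];b=cv2.imread('pics/wrist4.png')
cv2.imwrite('pics/m4.png',np.hstack([cv2.resize(a,(480,377)),cv2.resize(b[:,:],(320,240))[:, :].copy() if 0 else cv2.copyMakeBorder(cv2.resize(b,(320,240)),0,137,0,0,0)]))
E
```

```text
t 5.97 tcp [0.4459 0.1313 0.1227] xyz [50.1755 18.8787 58.4839] mm rot [-0.3205 -0.3433 -0.1159] F [ 1.2045 -0.9993 -0.4234] gap 0.019384558482991164
```

View pics/m4.png

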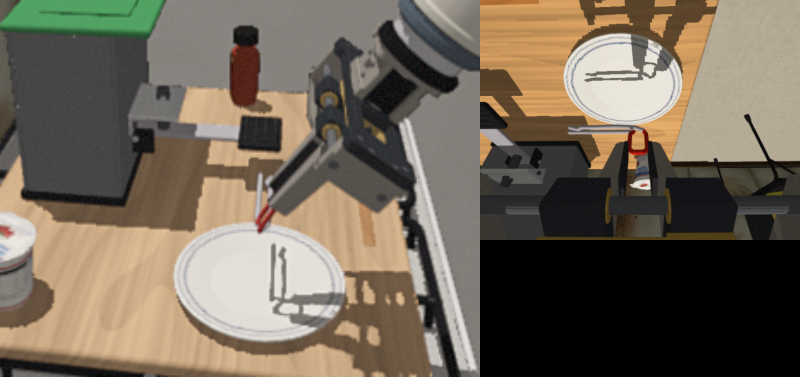

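The side view shows the clip held level over the plate, its shadow falling on the plate. The arm is still catching up, so I let it settle.

>>> {"api": "apply_moves", "payload": {
  "gripper": [0.1, 0.1],
  "xyz": [
    [0, 0, 0],
    [0, 0, 0]
  ],
  "rot": [
    [0, 0, 0],
    [0, 0, 0]
  ],
  "newtons": 25
}}

```text
t: 6.28
tcp_pos: [0.4469, 0.1305, 0.1237]
ee_rot: [0.298, 0.002, 0.955, -0.003]
ft_force: [0.6, -0.7, 0.4]
finger_gap: 0.0213
grip_force: 25.0
```

```bash
python3 - <<'E'
from h import *
go((.438,.150,.050),35)
c=caminfo('wrist');f=env.grab_frame('wrist')[:,:,::-1];cv2.imwrite('pics/w5.png',f);i=f.astype(int)
p=big((i.min(2)>130)&(i.max(2)-i.min(2)<35),(150,40,440,270))
e=cv2.fitEllipse(cv2.convexHull(p));print('plate',e,plane(c,e[0],.034))
b,g,r=i[...,0],i[...,1],i[...,2];l=big((r>g+60)&(r>b+60),(240,200,360,340));print(cv2.boundingRect(l))
tc=env.observe()['tcp_pos'];print('tcp px',proj(c,tc),'exp loop bottom',proj(c,tc+[.005,.011,-.0135]),'leg end',proj(c,tc+[.005,-.083,-.0135]))
E
```

```text
t 6.28 tcp [0.4469 0.1305 0.1237] xyz [49.2184 19.7831 55.4134] mm rot [-0.3519 -0.3185 -0.0829] F [ 0.6235 -0.6709  0.4084] gap 0.02126243253260647
plate ((289.45159912109375, 152.24722290039062), (185.0009765625, 238.0838623046875), 96.5141830444336) [0.4259 0.1126 0.034 ]
(296, 260, 41, 50)
tcp px [314.7684 280.9542] exp loop bottom [333.0019 266.3862] leg end [179.7182 266.032 ]
```

View pics/w5.png

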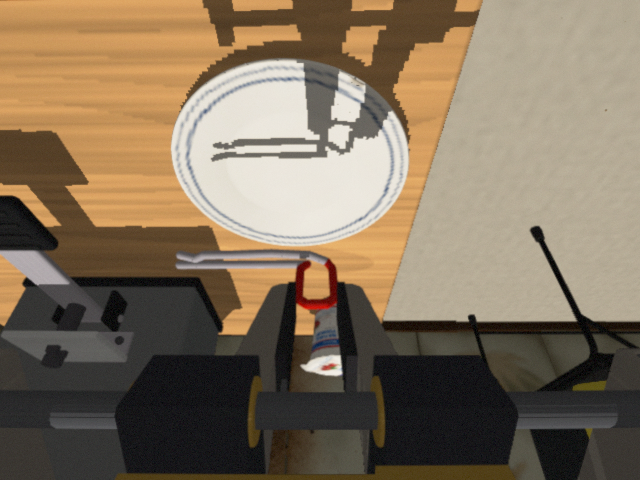

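```bash
python3 - <<'E'
from h import *
for n,fn,box in(('wrist','w5',(150,40,440,250)),('scene','scene0',(230,330,350,430)),('side','side0',(310,325,430,405))):
    c=caminfo(n);i=cv2.imread(f'pics/{fn}.png').astype(int)
    p=cv2.convexHull(big((i.min(2)>130)&(i.max(2)-i.min(2)<40),box))[:,0]
    P=np.array([plane(c,x,.032)[:2] for x in p.astype(float)])
    (x,y),r=cv2.minEnclosingCircle((P*1000).astype(np.float32));A=np.c_[2*P,np.ones(len(P))];s=np.linalg.lstsq(A,(P**2).sum(1),rcond=None)[0]
    print(n,x,y,r,s[:2],np.sqrt(s[2]+s[:2]@s[:2]))
go((.436,.148,.050),35)
E
```

```text
wrist 448.9259033203125 111.93000030517578 85.31378173828125 [0.4489 0.112 ] 0.08494064833066829
scene 447.09014892578125 110.25920867919922 85.34555053710938 [0.447  0.1104] 0.08501653551866624
side 446.7662353515625 110.015625 85.66345977783203 [0.4466 0.1101] 0.08523505223362123
t 6.33 tcp [0.447  0.1304 0.1238] xyz [51.1066 17.7902 54.2988] mm rot [-0.3535 -0.2932 -0.1265] F [-0.0824 -0.954  -0.6145] gap 0.021124693638857432
```

>>> {"api": "apply_moves", "payload": {
  "gripper": [0.1, 0.1, 0.1, 0.1, 0.1, 0.1, 0.1, 0.1, 0.1, 0.1],
  "xyz": [
    [0.004, 0.007, 0.005],
    [0.01, 0.0155, 0.012],
    [0.017, 0.0155, 0.021],
    [0.024, 0.0155, 0.03],
    [0.031, 0.0155, 0.039],
    [0.037, 0.0155, 0.047],
    [0.042, 0.0155, 0.053],
    [0.046, 0.0155, 0.058],
    [0.0485, 0.0155, 0.061],
    [0.0485, 0.0155, 0.061]
  ],
  "rot": [
    [0, 0, 0],
    [0, 0, 0],
    [0, 0, 0],
    [0, 0, 0],
    [0, 0, 0],
    [0, 0, 0],
    [0, 0, 0],
    [0, 0, 0],
    [0, 0, 0],
    [0, 0, 0]
  ]
}}

```text
t: 7.17
tcp_pos: [0.4409, 0.1529, 0.0817]
ee_rot: [0.273, 0.004, 0.962, -0.009]
ft_force: [0.4, 1.0, -0.7]
finger_gap: 0.0209
grip_force: 25.0
```

>>> {"api": "apply_moves", "payload": {
  "gripper": [0.1, 0.1, 0.1],
  "xyz": [
    [0, 0, 0],
    [0, 0, 0],
    [0, 0, 0]
  ],
  "rot": [
    [0, 0, 0],
    [0, 0, 0],
    [0, 0, 0]
  ]
}}

```text
t: 7.42
tcp_pos: [0.4409, 0.1529, 0.0821]
ee_rot: [0.274, 0.004, 0.962, -0.009]
ft_force: [-0.3, -0.5, -0.3]
finger_gap: 0.0211
grip_force: 25.0
```

```bash
python3 - <<'E'
from h import *
print(np.round(env.observe()['joints'],3)); go((.4425,.146,.046),20)
E
```

```text
[ 0.584  0.134  2.449 -1.295  0.324  0.227]
t 7.42 tcp [0.4409 0.1529 0.0821] xyz [17.6586 -6.3736 31.6641] mm rot [-1.0681 11.7812 -0.235 ] F [-0.2661 -0.5214 -0.2563] gap 0.021136559784798396
```

Joint 4 is at its limit (-1.3): the tilt points away from the arm's radial plane, with the tool nearly aligned with the forearm. A tilt of 18° with 18° of yaw keeps the clip's leg level and avoids this.

```bash
python3 - <<'E'
from h import *
go((.4353,.145,.09),18,18)
E
```

```text
t 7.42 tcp [0.4409 0.1529 0.0821] xyz [ 0.6021 -8.1164 -9.5047] mm rot [ -8.652   13.5242 -16.6227] F [-0.2661 -0.5214 -0.2563] gap 0.021136559784798396
```

>>> {"api": "apply_moves", "payload": {
  "gripper": [0.1, 0.1, 0.1, 0.1, 0.1, 0.1, 0.1, 0.1, 0.1, 0.1],
  "xyz": [
    [0, -0.001, -0.002],
    [0, -0.003, -0.004],
    [0, -0.004, -0.006],
    [0, -0.006, -0.008],
    [0.0006, -0.008, -0.0095],
    [0.0006, -0.008, -0.0095],
    [0.0006, -0.008, -0.0095],
    [0.0006, -0.008, -0.0095],
    [0.0006, -0.008, -0.0095],
    [0.0006, -0.008, -0.0095]
  ],
  "rot": [
    [-1.2, 1.9, -2.4],
    [-2.5, 3.9, -4.8],
    [-3.7, 5.8, -7.1],
    [-5, 7.7, -9.5],
    [-6.2, 9.7, -11.9],
    [-7.4, 11.6, -14.2],
    [-8.65, 13.5, -16.6],
    [-8.65, 13.5, -16.6],
    [-8.65, 13.5, -16.6],
    [-8.65, 13.5, -16.6]
  ]
}}

```text
t: 8.25
tcp_pos: [0.4355, 0.1455, 0.0903]
ee_rot: [0.154, -0.156, 0.975, 0.025]
ft_force: [-0.1, -0.3, 0.3]
finger_gap: 0.0211
grip_force: 25.0
```

```bash
python3 - <<'E'
from h import *
print(np.round(env.observe()['joints'],3));go((.4353,.145,.046),18,18)
E
```

```text
[ 0.318  0.094  2.313  0.002  0.421 -1.57 ]
t 8.25 tcp [0.4355 0.1455 0.0903] xyz [14.0104 -0.455  42.0417] mm rot [ 0.1211 -0.0031  0.1043] F [-0.0748 -0.2663  0.3344] gap 0.021050984503040347
```

>>> {"api": "apply_moves", "payload": {
  "gripper": [0.1, 0.1, 0.1, 0.1, 0.1, 0.1, 0.1, 0.1],
  "xyz": [
    [0.002, 0, 0.006],
    [0.005, 0, 0.014],
    [0.008, 0, 0.023],
    [0.011, 0, 0.032],
    [0.013, 0, 0.038],
    [0.014, 0, 0.042],
    [0.014, 0, 0.042],
    [0.014, 0, 0.042]
  ],
  "rot": [
    [0, 0, 0],
    [0, 0, 0],
    [0, 0, 0],
    [0, 0, 0],
    [0, 0, 0],
    [0, 0, 0],
    [0, 0, 0],
    [0, 0, 0]
  ]
}}

```text
t: 8.92
tcp_pos: [0.4347, 0.145, 0.0453]
ee_rot: [0.154, -0.154, 0.976, 0.024]
ft_force: [-0.9, -0.3, 0.5]
finger_gap: 0.021
grip_force: 25.0
```

```bash
python3 - <<'E'
from h import *
print(np.round(env.observe()['joints'],3));go((.4353,.145,.042),18,18)
for n in('side','wrist'): cv2.imwrite(f'pics/{n}6.png',env.grab_frame(n)[:,:,::-1])
a=cv2.imread('pics/side6.png')[250:420,260:480];b=cv2.imread('pics/wrist6.png')[40:360,80:480]
cv2.imwrite('pics/m6.png',np.hstack([cv2.resize(a,(400,309)),cv2.resize(b,(386,309))]))
E
```

```text
[ 0.321  0.198  2.349 -0.008  0.281 -1.557]
t 8.92 tcp [0.4347 0.145  0.0453] xyz [ 0.5212 -0.2161  3.3332] mm rot [-0.0112 -0.0176 -0.0379] F [-0.948  -0.3088  0.5352] gap 0.02096663073384043
```

View pics/m6.png

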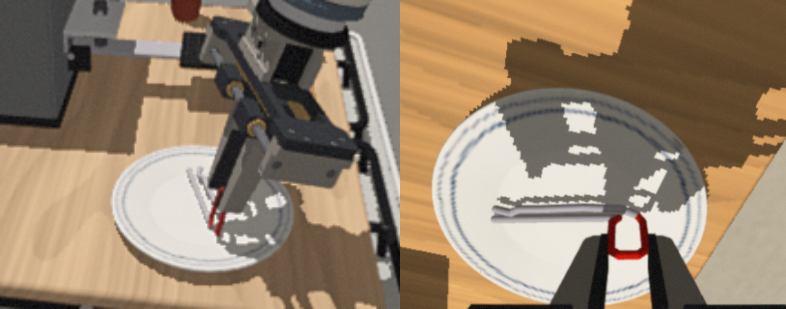

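The clip lies level just above the plate's floor, well inside the rim. I lower it the last few millimetres, then open and draw back.

>>> {"api": "apply_moves", "payload": {
  "gripper": [0.1, 0.1, 0.1, 0.1],
  "xyz": [
    [0.0005, 0, 0.0015],
    [0.001, 0, 0.003],
    [0.001, 0, 0.004],
    [0.001, 0, 0.004]
  ],
  "rot": [
    [0, 0, 0],
    [0, 0, 0],
    [0, 0, 0],
    [0, 0, 0]
  ]
}}

```text
t: 9.35
tcp_pos: [0.4385, 0.1466, 0.0437]
ee_rot: [0.158, -0.154, 0.975, 0.025]
ft_force: [-4.9, 4.5, 21.0]
finger_gap: 0.0213
grip_force: 25.1
```

>>> {"api": "apply_moves", "payload": {
  "gripper": [0.1, 0.3, 0.4, 0.45, 0.45, 0.45, 0.45, 0.45, 0.45, 0.45, 0.45, 0.45],
  "xyz": [
    [0, 0, -0.002],
    [0, 0, -0.002],
    [0, 0, -0.002],
    [0, 0, -0.002],
    [0, 0, -0.002],
    [0, 0, -0.006],
    [0, 0, -0.016],
    [0, 0, -0.032],
    [0, 0, -0.05],
    [0, 0, -0.075],
    [0, 0, -0.1],
    [0, 0, -0.1]
  ],
  "rot": [
    [0, 0, 0],
    [0, 0, 0],
    [0, 0, 0],
    [0, 0, 0],
    [0, 0, 0],
    [0, 0, 0],
    [0, 0, 0],
    [0, 0, 0],
    [0, 0, 0],
    [0, 0, 0],
    [0, 0, 0],
    [0, 0, 0]
  ]
}}

```text
t: 10.35
tcp_pos: [0.4068, 0.1359, 0.1403]
ee_rot: [0.157, -0.154, 0.975, 0.025]
ft_force: [1.3, -0.4, 1.1]
finger_gap: 0.0412
grip_force: 0.0
```

```bash
python3 - <<'E'
from h import *
go((.455,-.098,.13),0)
for n in('side','wrist'): cv2.imwrite(f'pics/{n}7.png',env.grab_frame(n)[:,:,::-1])
a=cv2.imread('pics/side7.png')[230:420,220:480];b=cv2.imread('pics/wrist7.png')
cv2.imwrite('pics/m7.png',np.hstack([cv2.resize(a,(411,300)),cv2.resize(b,(386,300))]))
E
```

```text
t 10.35 tcp [0.4068 0.1359 0.1403] xyz [  28.1709 -237.3333    1.4807] mm rot [ 2.8809 18.1533 17.8102] F [ 1.2752 -0.4338  1.1286] gap 0.04124220086809425
```

View pics/m7.png

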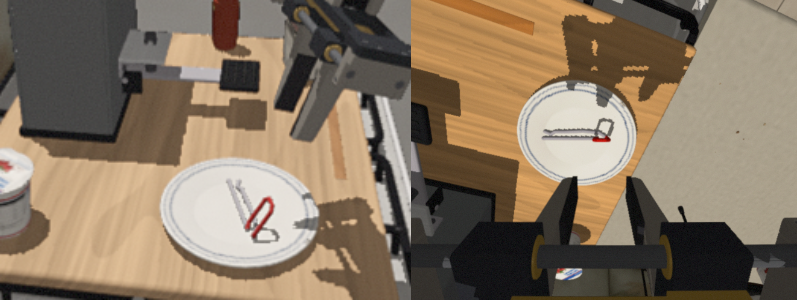

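The clip lies on the plate close to its centre, and the plate has not moved. Next is the pedal.

```bash
python3 - <<'E'
from h import *
go((.452,-.098,.13),0,-12)
c=caminfo('scene');print('tea base corner',plane(c,(445,320),.018),'jar',plane(c,(403,272),.018))
E
```

```text
t 10.45 tcp [0.4064 0.1357 0.1375] xyz [  29.622  -236.4024   -1.8663] mm rot [ 4.7594 17.7484 29.7146] F [ 0.1294 -0.3151 -0.1509] gap 0.04129330007055941
tea base corner [ 0.3297 -0.1923  0.018 ] jar [ 0.4766 -0.2746  0.018 ]
```

>>> {"api": "apply_moves", "payload": {
  "gripper": [0, 0, 0, 0, 0, 0, 0, 0, 0, 0, 0, 0],
  "xyz": [
    [0.003, -0.024, -0.005],
    [0.006, -0.048, -0.005],
    [0.009, -0.071, -0.005],
    [0.012, -0.095, -0.004],
    [0.015, -0.118, -0.003],
    [0.018, -0.142, -0.002],
    [0.021, -0.166, -0.002],
    [0.024, -0.19, -0.002],
    [0.027, -0.213, -0.002],
    [0.0296, -0.236, -0.002],
    [0.0296, -0.236, -0.002],
    [0.0296, -0.236, -0.002]
  ],
  "rot": [
    [0.5, 1.8, 3],
    [1, 3.5, 6],
    [1.4, 5.3, 9],
    [1.9, 7, 12],
    [2.4, 8.9, 15],
    [2.9, 10.7, 18],
    [3.3, 12.4, 21],
    [3.8, 14.2, 24],
    [4.3, 16, 27],
    [4.76, 17.75, 29.7],
    [4.76, 17.75, 29.7],
    [4.76, 17.75, 29.7]
  ]
}}

```text
t: 11.45
tcp_pos: [0.451, -0.0984, 0.1275]
ee_rot: [-0.002, 0.105, 0.994, -0.0]
ft_force: [-0.3, 0.3, 0.5]
finger_gap: 0.0002
grip_force: 0.0
```

```bash
python3 - <<'E'
from h import *
go((.452,-.098,.09),0,-12)
E
```

```text
t 11.45 tcp [ 0.451  -0.0984  0.1275] xyz [-1.0618  0.6109 37.5102] mm rot [-0.0727 -0.28   -0.065 ] F [-0.3136  0.2863  0.4733] gap 0.00016533240990112093
```

>>> {"api": "apply_moves", "payload": {
  "gripper": [0, 0, 0, 0, 0, 0, 0, 0, 0, 0, 0, 0],
  "xyz": [
    [0, 0, 0.012],
    [0, 0, 0.026],
    [0, 0, 0.038],
    [0, 0, 0.044],
    [0, 0, 0.048],
    [0, 0, 0.051],
    [0, 0, 0.054],
    [0, 0, 0.057],
    [0, 0, 0.06],
    [0, 0, 0.063],
    [0, 0, 0.066],
    [0, 0, 0.069]
  ],
  "rot": [
    [0, 0, 0],
    [0, 0, 0],
    [0, 0, 0],
    [0, 0, 0],
    [0, 0, 0],
    [0, 0, 0],
    [0, 0, 0],
    [0, 0, 0],
    [0, 0, 0],
    [0, 0, 0],
    [0, 0, 0],
    [0, 0, 0]
  ]
}}

```text
t: 12.45
tcp_pos: [0.4512, -0.0979, 0.0601]
ee_rot: [-0.001, 0.104, 0.995, -0.001]
ft_force: [0.7, 1.6, 0.7]
finger_gap: 0.0006
grip_force: 0.0
```

>>> {"api": "apply_moves", "payload": {
  "gripper": [0, 0, 0, 0, 0, 0],
  "xyz": [
    [0, 0, 0.003],
    [0, 0, 0.006],
    [0, 0, 0.009],
    [0, 0, 0.01],
    [0, 0, 0.01],
    [0, 0, 0.01]
  ],
  "rot": [
    [0, 0, 0],
    [0, 0, 0],
    [0, 0, 0],
    [0, 0, 0],
    [0, 0, 0],
    [0, 0, 0]
  ]
}}

```text
t: 12.95
tcp_pos: [0.4511, -0.0979, 0.0504]
ee_rot: [-0.001, 0.104, 0.995, -0.001]
ft_force: [-1.3, -0.2, 5.0]
finger_gap: 0.0005
grip_force: 2.3
```

```bash
python3 - <<'E'
from h import *
s=env.observe();print(s['tcp_pos'],s['ft_force'])
cv2.imwrite('pics/side8.png',env.grab_frame('side')[:,:,::-1])
E
```

```text
[ 0.4511 -0.0979  0.0504] [-1.3128 -0.1832  4.9725]
```

View pics/side8.png

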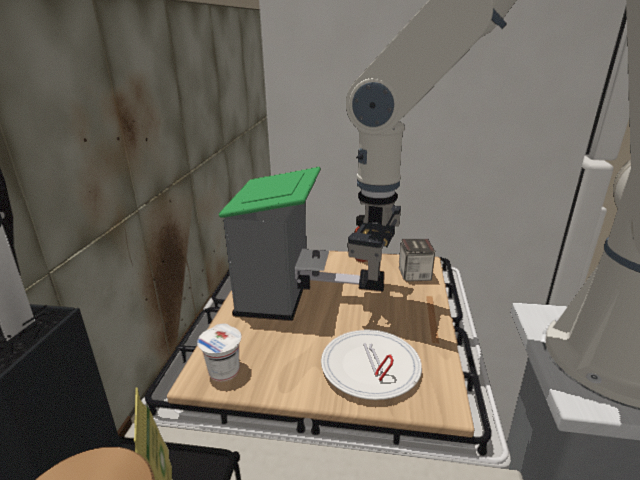

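The lid has started to rise (its front corner is now near (320,168)) but it is far from fully open. I work out its angle numerically from the lid's corners.

```bash
cat >> h.py <<'E'
def lid():
    c=caminfo('side');i=env.grab_frame('side')[:,:,::-1].astype(int);b,g,r=i[...,0],i[...,1],i[...,2]
    q=cv2.approxPolyDP(cv2.convexHull(big((g>r+50)&(g>b+50))),5,True)[:,0];print('lid px',q.tolist());return q
E
python3 - <<'E'
from h import *
lid();c=caminfo('side')
for th in(0,.1,.2,.4,.6,1.1): print(th,proj(c,(.732-.162*np.cos(th),.003,.241+.162*np.sin(th))),proj(c,(.732-.162*np.cos(th),-.197,.241+.162*np.sin(th))))
w=caminfo('wrist');print('tip in side',proj(c,(.4511,-.0979,.0504)),'pad edges rest',[proj(c,(x,y,.078)) for x in(.426,.478) for y in(-.135,-.06)])
f=env.grab_frame('wrist')[:,:,::-1];cv2.imwrite('pics/w9.png',f)
i=f.astype(int);print('tip px wrist',proj(w,env.observe()['tcp_pos']))
m=(i.max(2)<70).astype(np.uint8);k=cv2.resize(m[::1],(64,48),interpolation=cv2.INTER_AREA)
print('\n'.join(''.join('#' if v else '.' for v in row) for row in k))
E
```

```text
lid px [[319, 168], [302, 200], [219, 214], [249, 180]]
0 [307.1279 220.3746] [323.1111 183.7277]
0.1 [306.4344 211.8284] [322.6706 176.5043]
0.2 [304.812  203.1671] [321.476 169.218]
0.4 [298.764  185.8871] [316.8192 154.7789]
0.6 [289.0798 169.3522] [309.2298 141.0794]
1.1 [251.6008 136.7462] [279.5233 114.4103]
tip in side [372.882  286.7454] pad edges rest [array([385.8083, 267.5508]), array([385.3012, 285.9342]), array([361.6415, 266.0489]), array([359.3246, 284.1612])]
tip px wrist [314.8377 280.4491]
...########.....................................................
########........................................................
###..#####......................................................
......##........................................................
................................................................
................................................................
................................................................
##..............................................................
.#..............................................................
##
[... 1832 characters left out ...]
....###########################................###
###...##..........###########################................###
################################################################
################################################################
################################################################
################################################################
#######..........#############....###############..........#####
#####.##.........#############...################..........#####
#####.##.........################################..........#####
#####..##........#################################........######
#####.........................................####........######
```

```bash
python3 - <<'E'
from h import *
lid();s=env.observe();print(s['t'],s['tcp_pos'],s['ft_force'],s['ft_torque'])
c=caminfo('side')
for n in('side0','side8'):
    i=cv2.imread(f'pics/{n}.png').astype(int)
    print(n)
    for y in range(250,300,2): print(y,''.join('#' if v<60 else ('+' if v<110 else '.') for v in i[y,345:400].max(1)))
E
```

```text
lid px [[319, 168], [302, 200], [219, 214], [250, 180]]
13.15 [ 0.4511 -0.0979  0.0505] [-1.6611  0.105   3.8429] [-0.0822  0.2831 -0.0543]
side0
250 .........+++++++++++++++++.............................
252 .........+++++++++++++++++............................+
254 .........++++++++++++++++.............................+
256 ..........++++++++++++++...............................
258 ..........+++++++++++++++..............................
260 ...........+++++++++++++++++++.........................
262 ...............+.+++++++.++++++++......................
264 .....................+++.++++++++......................
266 ......................................................+
268 ................#######+++++++++++.....................
270 ................#######################................
272 ...............+#######################+...............
274 ...............+#######################................
276 ...............########################................
278 ..............+########################................
280 ..............+########################...........
[... 1351 characters left out ...]
########++++++++++######................
278 ...............########++++++++++######................
280 ..............+##############+++######+................
282 ..............+#######################+................
284 ..............#########################+..+............
286 ..............#########################++++++++++++++..
288 ..............+########################++++++++++++.+.+
290 .............................++#######+++++++++++++++.+
292 .....................................+++++++...........
294 ....................+.+..+++++++++++++++++++...........
296 ..+.......+.........++...++++++++++++++++++++++........
298 .+++++...+++++++++++++...++++++++++++++++++++++++++++++
```

The pad has sunk only about 5 mm, with 4–5 N on the tips, so contact began near TCP z = 0.057. The tips evidently reach less far than the TCP suggests. I press on in steps, checking the lid each time.

>>> {"api": "apply_moves", "payload": {
  "gripper": [0, 0, 0, 0, 0, 0],
  "xyz": [
    [0, 0, 0.002],
    [0, 0, 0.004],
    [0, 0, 0.006],
    [0, 0, 0.008],
    [0, 0, 0.01],
    [0, 0, 0.01]
  ],
  "rot": [
    [0, 0, 0],
    [0, 0, 0],
    [0, 0, 0],
    [0, 0, 0],
    [0, 0, 0],
    [0, 0, 0]
  ]
}}

```text
t: 13.65
tcp_pos: [0.4513, -0.0979, 0.0401]
ee_rot: [-0.001, 0.104, 0.995, -0.001]
ft_force: [-1.1, 0.6, 5.4]
finger_gap: 0.0009
grip_force: 2.7
```

```bash
python3 - <<'E'
from h import *
lid();s=env.observe();print(s['t'],s['tcp_pos'],s['ft_force'])
c=caminfo('side')
for th in(.3,.4,.5,.6,.7,.8,.9,1.,1.1): print(th,proj(c,(.732-.162*np.cos(th),.003,.241+.162*np.sin(th))),proj(c,(.732-.162*np.cos(th),-.197,.241+.162*np.sin(th))))
E
```

```text
lid px [[304, 139], [285, 165], [217, 214], [250, 178]]
13.7 [ 0.4512 -0.0979  0.0402] [-1.3371 -1.0597  5.903 ]
0.3 [302.2535 194.4865] [319.5236 161.9486]
0.4 [298.764  185.8871] [316.8192 154.7789]
0.5 [294.362  177.4735] [313.3791 147.7939]
0.6 [289.0798 169.3522] [309.2298 141.0794]
0.7 [282.9644 161.6301] [304.4089 134.7201]
0.8 [276.0771 154.4118] [298.9646 128.7983]
0.9 [268.4931 147.7975] [292.9553 123.3924]
1.0 [260.301  141.8808] [286.4493 118.5747]
1.1 [251.6008 136.7462] [279.5233 114.4103]
```

The 10 mm step raised the lid to about 0.65 rad, which matches the linkage. About 12 mm remain to the stop.

>>> {"api": "apply_moves", "payload": {
  "gripper": [0, 0, 0, 0, 0, 0, 0, 0, 0],
  "xyz": [
    [0, 0, 0.002],
    [0, 0, 0.004],
    [0, 0, 0.006],
    [0, 0, 0.008],
    [0, 0, 0.01],
    [0, 0, 0.011],
    [0, 0, 0.012],
    [0, 0, 0.012],
    [0, 0, 0.012]
  ],
  "rot": [
    [0, 0, 0],
    [0, 0, 0],
    [0, 0, 0],
    [0, 0, 0],
    [0, 0, 0],
    [0, 0, 0],
    [0, 0, 0],
    [0, 0, 0],
    [0, 0, 0]
  ]
}}

```text
t: 14.45
tcp_pos: [0.4522, -0.0979, 0.0286]
ee_rot: [-0.0, 0.104, 0.995, -0.001]
ft_force: [1.2, 1.2, 5.7]
finger_gap: 0.0009
grip_force: 2.8
```

```bash
python3 - <<'E'
from h import *
lid();s=env.observe();print(s['t'],s['tcp_pos'],s['ft_force'])
E
```

```text
lid px [[275, 117], [246, 138]]
14.5 [ 0.4522 -0.0979  0.0287] [1.2858 0.9775 4.971 ]
```

The lid is at about 1.1 rad. I push the last bit onto the stop and hold, then ease up at about 0.018 m/s.

>>> {"api": "apply_moves", "payload": {
  "gripper": [0, 0, 0, 0, 0, 0],
  "xyz": [
    [0, 0, 0.0007],
    [0, 0, 0.0015],
    [0, 0, 0.0015],
    [0, 0, 0.0015],
    [0, 0, 0.0015],
    [0, 0, 0.0015]
  ],
  "rot": [
    [0, 0, 0],
    [0, 0, 0],
    [0, 0, 0],
    [0, 0, 0],
    [0, 0, 0],
    [0, 0, 0]
  ]
}}

```text
t: 15.0
tcp_pos: [0.4524, -0.098, 0.0274]
ee_rot: [-0.0, 0.104, 0.995, -0.001]
ft_force: [-0.2, 1.2, 8.3]
finger_gap: 0.0008
grip_force: 4.4
```

```bash
python3 - <<'E'
from h import *
lid();s=env.observe();print(s['t'],s['tcp_pos'],s['ft_force'])
E
```

```text
lid px [[271, 115], [242, 136]]
15.05 [ 0.4524 -0.098   0.0274] [0.018  1.8853 8.6599]
```

>>> {"api": "apply_moves", "payload": {
  "gripper": [0, 0, 0, 0, 0, 0, 0, 0, 0, 0, 0, 0],
  "xyz": [
    [0, 0, -0.001],
    [0, 0, -0.0025],
    [0, 0, -0.004],
    [0, 0, -0.0055],
    [0, 0, -0.007],
    [0, 0, -0.0085],
    [0, 0, -0.01],
    [0, 0, -0.0115],
    [0, 0, -0.013],
    [0, 0, -0.0145],
    [0, 0, -0.016],
    [0, 0, -0.0175]
  ],
  "rot": [
    [0, 0, 0],
    [0, 0, 0],
    [0, 0, 0],
    [0, 0, 0],
    [0, 0, 0],
    [0, 0, 0],
    [0, 0, 0],
    [0, 0, 0],
    [0, 0, 0],
    [0, 0, 0],
    [0, 0, 0],
    [0, 0, 0]
  ]
}}

```text
t: 16.05
tcp_pos: [0.4511, -0.0979, 0.0445]
ee_rot: [-0.001, 0.104, 0.995, -0.001]
ft_force: [-1.7, -0.4, 5.1]
finger_gap: 0.0007
grip_force: 2.5
```

>>> {"api": "apply_moves", "payload": {
  "gripper": [0, 0, 0, 0, 0, 0, 0, 0, 0, 0, 0, 0],
  "xyz": [
    [0, 0, -0.0015],
    [0, 0, -0.003],
    [0, 0, -0.0045],
    [0, 0, -0.006],
    [0, 0, -0.0075],
    [0, 0, -0.009],
    [0, 0, -0.0105],
    [0, 0, -0.012],
    [0, 0, -0.0135],
    [0, 0, -0.015],
    [0, 0, -0.0165],
    [0, 0, -0.018]
  ],
  "rot": [
    [0, 0, 0],
    [0, 0, 0],
    [0, 0, 0],
    [0, 0, 0],
    [0, 0, 0],
    [0, 0, 0],
    [0, 0, 0],
    [0, 0, 0],
    [0, 0, 0],
    [0, 0, 0],
    [0, 0, 0],
    [0, 0, 0]
  ]
}}

```text
t: 17.05
tcp_pos: [0.4511, -0.0978, 0.0623]
ee_rot: [-0.001, 0.104, 0.995, -0.001]
ft_force: [0.1, -0.0, -0.2]
finger_gap: 0.0003
grip_force: 0.0
```

```bash
python3 - <<'E'
from h import *
lid();s=env.observe();print(s['t'],s['tcp_pos'],s['ft_force'])
E
```

```text
lid px [[220, 214], [251, 180], [322, 184], [307, 218]]
17.1 [ 0.4513 -0.0978  0.0626] [-0.0927  0.0304  0.85  ]
```

The lid's corners are back where they started and the tips are free. I lift clear and check the clip and plate.

>>> {"api": "apply_moves", "payload": {
  "gripper": [0, 0, 0, 0, 0, 0, 0],
  "xyz": [
    [0, 0, -0.005],
    [0, 0, -0.015],
    [0, 0, -0.035],
    [0, 0, -0.06],
    [0, 0, -0.08],
    [0, 0, -0.08],
    [0, 0, -0.08]
  ],
  "rot": [
    [0, 0, 0],
    [0, 0, 0],
    [0, 0, 0],
    [0, 0, 0],
    [0, 0, 0],
    [0, 0, 0],
    [0, 0, 0]
  ]
}}

```text
t: 17.68
tcp_pos: [0.4523, -0.098, 0.1437]
ee_rot: [0.0, 0.104, 0.995, -0.001]
ft_force: [-1.3, 0.1, 0.2]
finger_gap: 0.0007
grip_force: 0.0
```

```bash
python3 - <<'E'
from h import *
lid();s=env.observe();print(s['t'],s['tcp_pos'],s['ft_force'])
c=caminfo('side');i=env.grab_frame('side')[:,:,::-1].astype(int);b,g,r=i[...,0],i[...,1],i[...,2]
l=big((r>g+60)&(r>b+60),(310,325,430,405));x,y,w,h=cv2.boundingRect(l);print('loop',plane(c,(x+w/2,y+h/2),.04))
d=big(((i.max(2)<165)&(r<b+25)),(335,335,408,390));print('clip dark',cv2.boundingRect(d))
p=cv2.convexHull(big((i.min(2)>130)&(i.max(2)-i.min(2)<40),(310,325,430,405)))[:,0]
print('plate',cv2.minEnclosingCircle(np.array([plane(c,q,.032)[:2]*1000 for q in p.astype(float)],np.float32)))
a=cv2.imread('pics/side0.png').astype(int);df=abs(a-i).max(2)
for n,(x0,y0,x1,y1) in dict(pot=(195,320,245,385),jar=(352,212,374,264),tea=(398,236,438,282)).items(): print(n,(df[y0:y1,x0:x1]>40).mean())
E
```

```text
lid px [[220, 214], [251, 180], [322, 184], [307, 218]]
17.7333 [ 0.4514 -0.0978  0.1426] [-0.1965  0.5663 -0.2661]
loop [0.4234 0.133  0.04  ]
clip dark (379, 374, 18, 10)
plate ((446.86181640625, 109.91349792480469), 85.89279174804688)
pot 0.0
jar 0.08566433566433566
tea 0.0
```

```bash
python3 -c "
from rig import env
print(env.close_job())"
```

```text
the job is handed in; nothing more can be done
None
```

The job is handed in and its verdict was not shown: the clip lies released near the middle of the side plate, the lid was opened to about 1.1 rad and eased shut at about 0.018 m/s at the pad, and the plate, pot and tea box show no movement on camera (nothing touched the jar, but its view was partly changed, most likely by the arm).

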